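Lathe corner: return the kit to its shadow pads

ROBOT

A 6-joint arm with a two-finger parallel gripper is mounted at the origin on the work surface. World frame = base frame: x ahead of the robot, y to its left, z up, the work surface at z = 0. Lengths are in m, angles in rad, forces in N, time in s.
With the tool pointing down it reaches from about 0.35 to 0.85 m from the base axis. Payload 8.1 kg.
Tool frame: the origin (TCP) lies at the centre of the arm's flange, where the gripper is bolted on; the fingertips stand 186 mm ahead of it and the grasp point (between the pads) lies 167 mm ahead of it (robot.grasp_offset is the distance from the TCP to the grasp point, in m); z points along the fingers, y is the line along which they close (so a half turn about z gives the same grasp; the last joint's range is limited). The gripper opens to 93 mm and grips with 3 to 60 N. Pads are 15 mm wide; open, the fingers measure 128 mm over their backs; the gripper's body (75 mm by 188 mm) begins 65 mm behind the grasp point.
Start: joints at [-1.285, 0.13, 1.488, -0, 1.523, -0.085], TCP at [0.217, -0.559, 0.405] pointing down, gripper open.
Joint ranges: [-2.96, 2.96], [-0.89, 2.26], [0.02, 2.5], [-1.34, 4.48], [0, 2.73], [-2.66, 2.66]. Speed limits (rad/s): [2.39, 2.39, 2.79, 3.14, 3.14, 3.14].

INTERFACE

Orientations are given as a rotation vector (axis times angle).
In Python, from plant import robot gives the robot as it stands.
- The arm moves only by the tool drive_tool, never from a script. Its argument "moves" is one flat list of numbers, 7 for each row, row after row: the finger opening in mm, from 0 to 93, then the shift along the tool's x, y, z in mm, then the turn, a rotation vector about the tool's x, y, z in degrees. A call has 1 to 8 rows; each row shifts and turns the commanded pose from where the row before left it, along the tool's axes as they then stand; what a row does not reach is not made up. A row lasts 1/10 s, in which the tool goes at most 50 mm and 8.59 degrees, less where a joint would pass 70% of its speed; a pose out of reach is approached as far as the arm can. A call is refused whole if a number of a shift passes 50 or a number of a turn 8.59, either way. A call with a gripper value outside its range is refused whole. The fingers move at their own pace and stop on an object; "grip_force" is the grip in N (left out, the last holds). Time passes only in rows, so rows that do not move let the fingers close. It gives the time, the measured TCP pose, the force, the opening and the grip force at its end, in the units of the state.
- robot.read_state(): the state, without advancing time (a new reading comes with each control period).
- robot.read_camera(name): name is "scene" or "top"; returns a dict with "color" (400x640x3 uint8, red, green, blue), "depth" (400x640 float32, m along the optical axis (not along the pixel's ray), 0 where there is no reading), "mtx" (3x3 intrinsics, pixels), "dist_coeffs" ([k1, k2, p1, p2, k3] as OpenCV has them; the pictures are not rectified), "R" (3x3) and "t" (3): a world point X has camera coordinates R X + t. Camera axes: x right, y down, z forward; pixel columns grow to the right and rows downward; lengths in m; the calibration is good to about 2 mm. A picture is of the moment at which its call begins.
- robot.close_job(): hands the job in; it is judged then, once.
The state is a dict: "t": time; "q": joint angles; "dq": joint speeds; "joint_torque": joint torques, N m; "tool_pos": TCP position; "orientation": TCP orientation; "force": force on the tool from outside, world axes, zero at the start; "wrist_torque": the same for the moment, N m; "opening": finger opening in m; "gripper_force": force on a finger pad.
Only numpy, scipy, OpenCV 4.12 (cv2) and the standard library are available. Lean on these libraries where they do the work, as an engineer would, in place of code of your own. Each camera call takes 0.05 s, during which the arm holds its last target. There are 200 camera calls.

TASK

Clear up the lathe bench: put the gear blank, the knurling tool, the feeler-gauge case and the torque handle each flat on the black pad that bears its silhouette, lying on the silhouette and pointing the way it shows. Set them down rather than dropping them, and leave the magnetic base and the drill chuck standing where they are.

Things in the scene. Friction and masses are not known exactly. Their poses are not given: they have to be found in the camera images.
- blank: loose white nylon gear blank, no teeth: a flat disc 52 mm across and 18 mm high with a round hub 26 mm across standing 8 mm above it (26 mm high in all). Origin: centre of its underside, z up. About 60 g.
- knurl: loose steel knurling tool lying flat, 121 mm long along its x axis: a square shank 16 x 16 mm from x = -60 to +24 mm, then a wider head 30 mm wide, 22 mm high to x = +50 mm, and two small dark knurl wheels side by side, out to x = +61 mm, 38 mm wide over both. Origin: underside of the shank, on the midline; it balances at about x = +10 mm. About 0.3 kg.
- gauge: loose brass feeler-gauge case lying flat, a plain bar 100 mm long (x) by 26 mm wide (y) by 14 mm high with half-round ends, the same either way round. Origin: centre of its underside. About 0.15 kg.
- torque: loose scuffed green torque handle lying flat, 120 mm long along x: a green flat-sided grip 28 mm wide and 24 mm high from x = -60 to +14 mm, then a thin steel shaft (8 mm, its axis 12 mm up, clear of the surface) to x = +60 mm. Origin: in the plane of its underside, on the midline; it balances at about x = -14 mm. About 0.22 kg.
- pad_blank: fixed black rubber pad 130 mm (x) by 84 mm (y), 4 mm thick, with a flat white silhouette: a disc 54 mm across. Origin: on its underside, on the midline, 30 mm to the -x side of the pad's middle. The gear blank belongs with its origin at x = +30, y = 0, z = +4 mm of this frame, hub up, any yaw.
- pad_knurl: fixed black rubber pad 130 mm (x) by 84 mm (y), 4 mm thick, with a flat white silhouette: knurling tool (narrow shank, wider head, two wheels). The wheels' end points to +x. Origin: on its underside, on the midline, 30 mm to the -x side of the pad's middle. The knurling tool belongs with its origin at x = +30, y = 0, z = +4 mm of this frame, x axis along the pad's +x.
- pad_gauge: fixed black rubber pad 130 mm (x) by 84 mm (y), 4 mm thick, with a flat white silhouette: a bar 102 x 28 mm with round ends, along x. Origin: on its underside, on the midline, 30 mm to the -x side of the pad's middle. The feeler-gauge case belongs with its origin at x = +30, y = 0, z = +4 mm of this frame, along x, either way round.
- pad_torque: fixed black rubber pad 130 mm (x) by 84 mm (y), 4 mm thick, with a flat white silhouette: torque handle (broad grip, thin shaft). The shaft points to +x. Origin: on its underside, on the midline, 30 mm to the -x side of the pad's middle. The torque handle belongs with its origin at x = +30, y = 0, z = +4 mm of this frame, x axis along the pad's +x.
- magbase: bystander, to be left where it is: dark steel magnetic base block 46 x 36 mm with a short post, 52 mm high, 0.6 kg, standing loose among the things. Origin: centre of its underside.
- chuck: bystander, to be left where it is: round steel drill chuck 35 mm across, 54 mm high, 0.4 kg, standing loose among the pads. Origin: centre of its underside.
There are look-alikes about, which are no part of the job. What is shaped like the pad_knurl but green or yellow is not meant.

How it is judged:
By the outcome, as a careful person would: the job done as asked, in the order asked, and still so for the second after the job is handed in, with the robot touching nothing.
It also fails if it takes over 101 s, if anything falls off the work surface, if the arm or the gripper's body presses on something with over 40 N, if the wrist force passes 120 N, or if a joint passes its speed limit or range.

## Working session

There is one attempt and no reset: what is moved stays moved. The work goes in short steps, Python scripts to look and compute and a tool call to move; the robot and the scene stay as the last step left them, time stands still between calls to the robot, and variables do not carry over. Pictures are saved under pics/ and viewed, at most 14 in all, crops included, and the job is handed in when it is done.

Besides the shell and the picture viewer there is one more tool, called after "Request:" as name(argument=value, ...) on one line, values as JSON. drive_tool: Moves the arm, as the interface text tells. Its arguments: {"type":"object","properties":{"moves":{"type":"array","items":{"type":"number"}},"grip_force":{"type":"number"}},"required":["moves"]}

```bash
mkdir -p pics; ls; cat > h.py <<'E'
import numpy as np, cv2
from plant import robot
def snap(n,save=None):
    c=robot.read_camera(n)
    if save: cv2.imwrite('pics/'+save,c['color'][:,:,::-1])
    return c
def ray(c,uv,z):
    p=cv2.undistortPoints(np.array(uv,float).reshape(-1,1,2),c['mtx'],c['dist_coeffs']).reshape(-1,2)
    d=np.c_[p,np.ones(len(p))]@c['R']; o=-c['R'].T@c['t']
    return o+d*((np.array(z)-o[2])/d[:,2])[:,None]
E
python3 - <<'E'
from h import *
s=robot.read_state(); print(s)
import pickle
a=snap('scene','s1.png'); b=snap('top','t1.png'); pickle.dump((a,b),open('c.pkl','wb'))
for c in (a,b): print(c['mtx'],-c['R'].T@c['t'],c['R'])
E
```

```text
pics
{'t': 0.0, 'q': array([-1.28541353e+00,  1.31151470e-01,  1.48930673e+00, -3.17422240e-05,
        1.52300273e+00, -8.54170213e-02]), 'dq': array([ 3.14996087e-04, -9.28350374e-04, -6.28216742e-04,  1.90989265e-03,
       -8.54265956e-05, -4.04870739e-05]), 'joint_torque': array([ 6.86650146e-04, -5.59847260e+01, -4.91764283e+01,  7.67987408e-02,
        3.58427502e-02, -1.72081386e-04]), 'tool_pos': array([ 0.21735457, -0.55898988,  0.40367785]), 'orientation': array([-3.08592951e+00, -5.78780230e-01,  3.42279735e-04]), 'force': array([ 0.73567756,  0.36085656, -0.0485943 ]), 'wrist_torque': array([-0.03330444,  0.02962984,  0.00259299]), 'gripper_force': 0.0, 'opening': 0.09280514679462536}
[[518.74982872   0.         321.2514651 ]
 [  0.         518.74982872 202.14371222]
 [  0.           0.           1.        ]] [ 1.10373377 -0.50648224  0.92726228] [[ 0.66890007  0.74319121  0.01547649]
 [ 0.53123654 -0.4633625  -0.70928339]
 [-0.51996196  0.48266139 -0.70475354]]
[[439.86264368   0.         313.62199871]
 [  0.         439.86264368 203.88280392]
 [  0.           0.           1.        ]] [0.31576283 0.10262549 1.0734637 ] [[ 0.01531613 -0.99986919  0.0051987 ]
 [-0.992504   -0.01583338 -0.12118217]
 [ 0.12124863 -0.00330369 -0.99261667]]
```

View pics/t1.png

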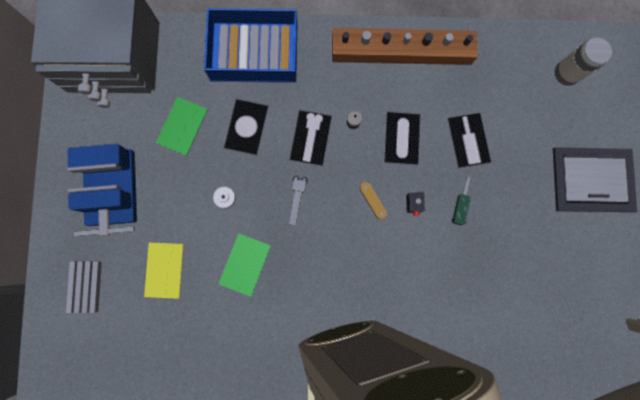

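View pics/s1.png

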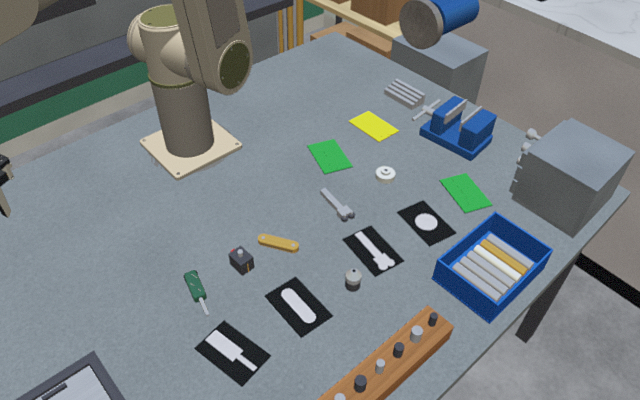

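The top view shows, in px: blank (223,197), knurl (298,200), gauge (373,200), magbase (416,203), torque (462,205). The pads are at (247,126), (311,137), (403,138) and (469,140), with the chuck at (354,119). The green and yellow pads are decoys. Image up is about +x, and the scene view agrees.

```bash
cat > m.py <<'E'
from h import *
def bgdiff(c):
    im=cv2.cvtColor(c['color'],cv2.COLOR_RGB2LAB).astype(float)
    bg=cv2.medianBlur(c['color'],5); return im
def blob(c,mask,ctr,r):
    m=np.zeros(mask.shape,np.uint8); cv2.circle(m,ctr,r,1,-1); m&=mask.astype(np.uint8)
    cs,_=cv2.findContours(m,cv2.RETR_EXTERNAL,cv2.CHAIN_APPROX_NONE)
    return max(cs,key=cv2.contourArea)
def rect(P):
    (c,s,a)=cv2.minAreaRect((P[:,:2]*1000).astype(np.float32)); 
    if s[0]<s[1]: s=s[::-1]; a+=90
    a=(a+90)%180-90
    return np.round(c,1),np.round(s,1),round(a,1)
def fillpts(c,ct,z):
    m=np.zeros((400,640),np.uint8); cv2.drawContours(m,[ct],-1,1,-1)
    v,u=np.nonzero(m); return ray(c,np.c_[u,v],np.full(len(u),z))
def pca(P):
    P=P[:,:2]*1000; m=P.mean(0); w,V=np.linalg.eigh(np.cov((P-m).T)); d=V[:,1]; d=d*np.sign(d[0])
    q=(P-m)@np.c_[d,[-d[1],d[0]]]
    return np.round(m,1),round(np.degrees(np.arctan2(d[1],d[0])),1),np.round([q.min(0),q.max(0)],1).tolist()
E
python3 - <<'E'
from m import *
import pickle
a,b=pickle.load(open('c.pkl','rb'))
T={'blank':(223,197),'knurl':(298,200),'gauge':(373,200),'torque':(462,200),'mag':(416,203),'chuck':(354,119)}
S={'blank':(385,174),'knurl':(338,204),'gauge':(278,243),'torque':(196,292),'mag':(241,260),'chuck':(353,279)}
Hh={'blank':.018,'knurl':.018,'gauge':.014,'torque':.018,'mag':.03,'chuck':.054}
PT={'pblank':(247,126),'pknurl':(311,137),'pgauge':(403,138),'ptorque':(469,140)}
PS={'pblank':(427,223),'pknurl':(374,250),'pgauge':(299,306),'ptorque':(232,352)}
for nm,c,O,P,r in (('top',b,T,PT,32),('scene',a,S,PS,36)):
    im=c['color'].astype(int); mx=im.max(2)
    lab=cv2.cvtColor(c['color'],cv2.COLOR_RGB2LAB).astype(int)
    bg=np.median(lab[180:230,150:520].reshape(-1,3),0); print(nm,bg)
    d=np.abs(lab-bg); diff=(d[...,0]>28)|(d[...,1]+d[...,2]>16)
    cv2.imwrite('pics/m_%s.png'%nm,diff*255)
    for k,p in P.items():
        hm=(mx<55); ct=cv2.convexHull(blob(c,hm|(mx>165)&0,p,r+14))
        Q=ray(c,ct.reshape(-1,2),np.full(len(ct),.004)); print(k,'pad',rect(Q))
        w=blob(c,mx>130,p,r); print('   sil',pca(fillpts(c,w,.004)))
    for k,p in O.items():
        ct=blob(c,diff,p,28 if k!='chuck' else 18); print(k,cv2.contourArea(ct),pca(fillpts(c,ct,Hh[k])))
E
```

```text
top [113. 128. 122.]
pblank pad (array([639.6, 271.8]), array([127.5,  81.8]), -11.5)
   sil (array([640. , 272.3]), np.float64(16.8), [[-26.9, -26.3], [26.5, 26.5]])
pknurl pad (array([609.4,  83.7]), array([127.7,  29.6]), -10.5)
   sil (array([623. , 108.2]), np.float64(-9.6), [[-69.8, -18.2], [53.4, 18.8]])
pgauge pad (array([ 617. , -119.7]), array([128. ,  81.8]), -3.1)
   sil (array([ 617.4, -120.3]), np.float64(-3.0), [[-50.3, -13.7], [50.7, 13.9]])
ptorque pad (array([ 610.5, -263.5]), array([127.9,  34.2]), 9.4)
   sil (array([ 603.3, -291.4]), np.float64(10.6), [[-48.0, -15.4], [72.1, 15.4]])
blank 344.5 (array([458.7, 318.2]), np.float64(2.2), [[-25.3, -25.9], [26.3, 25.0]])
knurl 204.0 (array([456.9, 141.5]), np.float64(-8.5), [[-60.4, -13.6], [47.0, 13.6]])
gauge 409.0 (array([456.8, -45.1]), np.float64(31.0), [[-49.7, -14.1], [49.5, 14.3]])
torque 344.0 (array([ 436.5, -257.3]), np.float64(-15.0), [[-37.1, -17.7], [37.5, 16.3]])
mag 348.0 (array([ 449.5, -143.5]), np.float64(-7.2), [[-29.6, -23.7], [29.0, 23.3]])
chuck 36.0 (array([630.3,  11.2]), np.float64(72.5), [[-
[... 583 characters left out ...]
, -245.8]), np.float64(34.7), [[-73.8, -52.4], [70.3, 29.4]])
blank 190.0 (array([460.2, 319.4]), np.float64(88.4), [[-35.0, -26.3], [27.4, 26.7]])
knurl 314.5 (array([472.5, 136.5]), np.float64(-8.6), [[-73.5, -19.4], [50.5, 20.8]])
gauge 452.5 (array([463.3, -45.6]), np.float64(29.6), [[-52.1, -18.7], [50.1, 19.2]])
torque 435.0 (array([ 448.2, -260.3]), np.float64(-14.3), [[-47.7, -15.8], [72.7, 16.1]])
mag 488.0 (array([ 460. , -147.1]), np.float64(-15.6), [[-40.5, -25.5], [40.6, 26.3]])
chuck 103.5 (array([683. , -24.8]), np.float64(26.1), [[-19.9, -13.7], [15.6, 18.1]])[ WARN:0@0.896] global loadsave.cpp:1063 imwrite_ Unsupported depth image for selected encoder is fallbacked to CV_8U.
```

```bash
python3 - <<'E'
import cv2,numpy as np
b=cv2.imread('pics/t1.png')[95:230,190:500]; m=cv2.imread('pics/m_top.png')[95:230,190:500]
cv2.imwrite('pics/v2.png',cv2.resize(np.vstack([b,m]),None,fx=2.2,fy=2.2,interpolation=cv2.INTER_CUBIC))
E
```

```text
(no output)
```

View pics/v2.png

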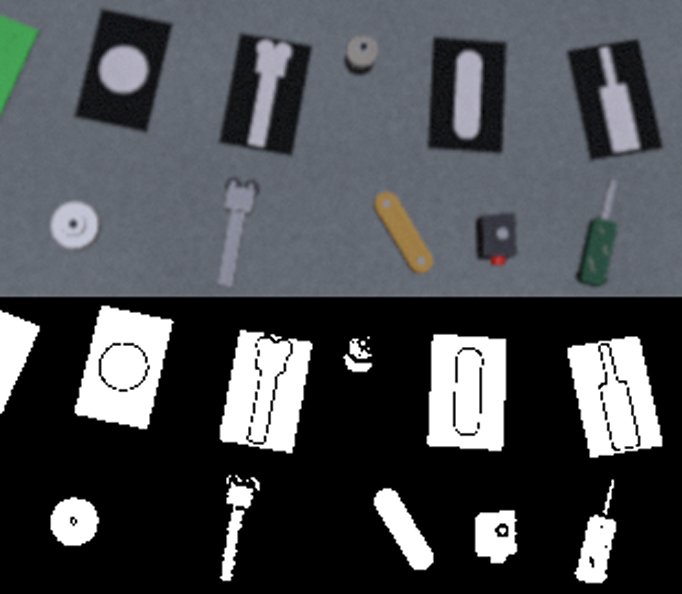

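The masks isolate every item. Pads and objects agree between the two views to about 3 mm, and the sizes match those given. The blank sits near (460, 320). I'll start moving and refine on the way.

Request:
drive_tool(moves=[80, 27, -25, 0, 0, 0, 0, 80, 27, -25, 0, 0, 0, 0, 80, 27, -25, 0, 0, 0, 0, 80, 27, -25, 0, 0, 0, 0, 80, 27, -25, 0, 0, 0, 0, 80, 27, -25, 0, 0, 0, 0, 80, 27, -25, 0, 0, 0, 0, 80, 27, -25, 0, 0, 0, 0], grip_force=15)

```text
t: 0.9
tool_pos: [0.3465, -0.2931, 0.4044]
orientation: [-3.087, -0.579, 0.0]
force: [1.0, -0.4, 0.6]
opening: 0.08
gripper_force: 0.0
```

```bash
cat > g.py <<'E'
import sys
from h import *
from scipy.spatial.transform import Rotation as Ro
def go(x,y,z,yaw=None):  # grasp point target mm, yaw deg of tool x
    s=robot.read_state(); R=Ro.from_rotvec(s['orientation']).as_matrix(); p=s['tool_pos']
    g=(p+R[:,2]*robot.grasp_offset)*1000
    cur=np.degrees(np.arctan2(R[1,0],R[0,0])); dw=np.array([x,y,z])-g
    print('t',round(s['t'],2),'grasp',g.round(1),'yaw',cur.round(2),'tilt',np.degrees(np.arccos(-R[2,2])).round(2),'open',round(s['opening']*1000,1),'F',s['force'].round(1))
    print('shift now',(R.T@dw).round(1))
    if yaw is not None:
        t=(cur-yaw+90)%180-90; R2=R@Ro.from_euler('z',t,degrees=True).as_matrix()
        print('turn z',t.round(2),'shift after',(R2.T@dw).round(1))
if __name__=='__main__': go(*map(float,sys.argv[1:]))
E
python3 g.py 460 320 100
python3 - <<'E'
from m import *
import pickle
a,b=pickle.load(open('c.pkl','rb'))
T={'blank':(223,197,.009),'knurl':(298,200,.009),'gauge':(373,200,.007),'torque':(462,200,.012)}
PT={'pblank':(247,126),'pknurl':(311,137),'pgauge':(403,138),'ptorque':(469,140)}
im=b['color'].astype(int); mx=im.max(2); lab=cv2.cvtColor(b['color'],cv2.COLOR_RGB2LAB).astype(int)
d=np.abs(lab-[113,128,122]); diff=(d[...,0]>22)|(d[...,1]+d[...,2]>14)
diff=cv2.morphologyEx(diff.astype(np.uint8),cv2.MORPH_CLOSE,np.ones((3,3)))
for k,p in PT.items():
    ct=blob(b,diff,p,40); print(k,rect(ray(b,ct.reshape(-1,2),np.full(len(ct),.002))))
    w=blob(b,mx>100,p,36); Q=fillpts(b,w,.004); print('  sil',pca(Q))
for k,(u,v,z) in T.items():
    ct=blob(b,diff,(u,v),32); Q=fillpts(b,ct,z); print(k,len(Q),pca(Q),rect(ray(b,ct.reshape(-1,2),np.full(len(ct),z))))
E
```

```text
t 0.9 grasp [ 346.5 -293.   237.1] yaw 21.23 tilt 0.03 open 80.0 F [ 1.  -0.4  0.6]
shift now [ 327.8 -530.2  137.3]
pblank (array([640.2, 272.4]), array([133.1,  86.3]), -11.3)
  sil (array([640.6, 269. ]), np.float64(18.0), [[-92.1, -89.7], [93.7, 89.5]])
pknurl (array([614.4, 109.8]), array([133.1,  85.9]), -9.5)
  sil (array([614.8, 108.2]), np.float64(0.3), [[-91.7, -89.9], [93.2, 89.9]])
pgauge (array([ 617.4, -119.9]), array([132.6,  86.4]), -3.2)
  sil (array([ 616.3, -122.1]), np.float64(-25.3), [[-92.0, -89.1], [93.6, 89.5]])
ptorque (array([ 615.4, -288.9]), array([132.7,  86.8]), 10.5)
  sil (array([ 614.4, -288.4]), np.float64(-35.4), [[-93.3, -88.8], [94.8, 89.4]])
blank 386 (array([460. , 320.2]), np.float64(-39.2), [[-27.0, -26.7], [26.8, 26.6]]) (array([460.5, 319.6]), array([52. , 51.4]), 2.1)
knurl 381 (array([465.7, 140.5]), np.float64(-8.9), [[-69.8, -18.8], [48.6, 18.8]]) (array([454.8, 136.1]), array([118.3,  37.1]), -1.7)
gauge 460 (array([457.7, -45.9]), np.float64(30.9), [[-50.1, -14.3], [50.7, 14.6]]) (array([457.9, -45.6]), array([100.8,  28.9]), 30.9)
torque 445 (array([ 442.3, -261. ]), np.float64(-14.6), [[-43.3, -17.9], [75.8, 16.8]]) (array([ 457.7, -266.1]), array([119.2,  34.7]), -15.2)
```

Request:
drive_tool(moves=[80, 24, -38, 0, 0, 0, 0, 80, 24, -38, 0, 0, 0, 0, 80, 24, -38, 0, 0, 0, 0, 80, 24, -38, 0, 0, 0, 0, 80, 24, -38, 0, 0, 0, 0, 80, 24, -38, 0, 0, 0, 0, 80, 24, -38, 0, 0, 0, 0, 80, 24, -38, 0, 0, 0, 0])

```text
t: 1.7
tool_pos: [0.4148, 0.0603, 0.4046]
orientation: [3.088, 0.579, 0.0]
force: [0.9, 0.4, 0.4]
opening: 0.0802
gripper_force: 0.0
```

Request:
drive_tool(moves=[80, 24, -38, 20, 0, 0, 0, 80, 24, -38, 20, 0, 0, 0, 80, 24, -38, 20, 0, 0, 0, 80, 24, -38, 20, 0, 0, 0, 80, 24, -38, 20, 0, 0, 0, 80, 16, -36, 20, 0, 0, 0, 80, 0, 0, 17, 0, 0, 0, 80, 0, 0, 0, 0, 0, 0])

```text
t: 2.5
tool_pos: [0.4583, 0.3186, 0.264]
orientation: [3.085, 0.582, -0.01]
force: [-0.3, -0.9, -0.8]
opening: 0.0803
gripper_force: 0.0
```

```bash
python3 g.py 460 320 22; python3 -c "
from h import *
c=snap('top'); cv2.imwrite('pics/t3.png',cv2.resize(c['color'][130:270,140:320,::-1],None,fx=3,fy=3))"
```

```text
t 2.5 grasp [457.3 318.1  96.7] yaw 21.37 tilt 0.38 open 80.3 F [-0.3 -0.9 -0.8]
shift now [ 3.7 -0.9 74.7]
```

View pics/t3.png

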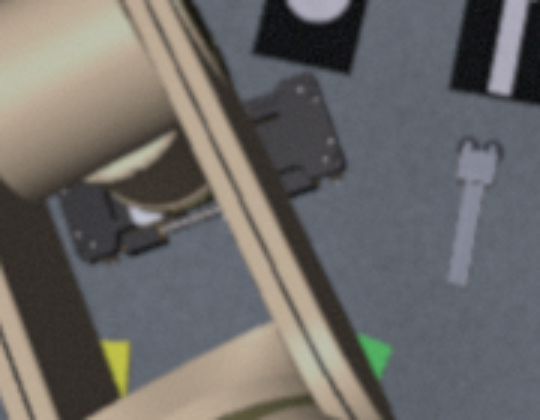

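The picture shows the gripper body over the blank, long axis along the closing line, with the blank mostly hidden under the arm at crop px (150,215). I'll descend.

Request:
drive_tool(moves=[80, 2, 0, 15, 0, 0, 0, 80, 1, 0, 15, 0, 0, 0, 80, 0, 0, 15, 0, 0, 0, 80, 0, 0, 12, 0, 0, 0, 80, 0, 0, 8, 0, 0, 0, 80, 0, 0, 5, 0, 0, 0, 80, 0, 0, 3, 0, 0, 0, 80, 0, 0, 0, 0, 0, 0])

```text
t: 3.35
tool_pos: [0.4627, 0.3194, 0.1946]
orientation: [3.088, 0.579, -0.0]
force: [-0.2, -0.7, 0.4]
opening: 0.08
gripper_force: 0.0
```

```bash
python3 g.py 460 320 22
```

```text
t 3.35 grasp [462.7 319.4  27.3] yaw 21.25 tilt 0.01 open 80.0 F [-0.2 -0.7  0.4]
shift now [-2.3 -1.5  5.3]
```

Request:
drive_tool(moves=[80, -2, -1.5, 3, 0, 0, 0, 80, 0, 0, 2, 0, 0, 0, 52, 0, 0, 0, 0, 0, 0, 48, 0, 0, 0, 0, 0, 0, 48, 0, 0, 0, 0, 0, 0, 48, 0, 0, 0, 0, 0, 0, 48, 0, 0, 0, 0, 0, 0, 48, 0, 0, 0, 0, 0, 0])

```text
t: 4.15
tool_pos: [0.4604, 0.3201, 0.1899]
orientation: [-3.088, -0.579, -0.0]
force: [-0.4, 0.1, 2.0]
opening: 0.0514
gripper_force: 15.0
```

```bash
python3 g.py 460 320 22
```

```text
t 4.15 grasp [460.5 320.1  22.6] yaw 21.24 tilt 0.01 open 51.4 F [-0.4  0.1  2. ]
shift now [-0.5 -0.1  0.6]
```

Request:
drive_tool(moves=[48, 0, 0, -10, 0, 0, 0, 48, 0, 0, -15, 0, 0, 0, 48, 0, 0, -15, 0, 0, 0, 48, 18.8, 13.7, -15, 0, 0, 0, 48, 18.8, 13.7, 0, 0, 0, 0, 48, 18.8, 13.7, 0, 0, 0, 0, 48, 18.8, 13.7, 0, 0, 0, 0, 48, 18.8, 13.7, 0, 0, 0, 0])

```text
t: 4.95
tool_pos: [0.574, 0.2901, 0.2468]
orientation: [-3.087, -0.579, -0.003]
force: [0.7, -0.6, -0.2]
opening: 0.0517
gripper_force: 15.0
```

Request:
drive_tool(moves=[48, 18.8, 13.7, 0, 0, 0, 0, 48, 18.8, 13.7, 0, 0, 0, 0, 48, 18.8, 13.7, 0, 0, 0, 0, 48, 0, 0, 10, 0, 0, 0, 48, 0, 0, 15, 0, 0, 0, 48, 0, 0, 10, 0, 0, 0, 48, 0, 0, 5, 0, 0, 0, 48, 0, 0, 0, 0, 0, 0])

```text
t: 5.75
tool_pos: [0.6389, 0.2726, 0.2029]
orientation: [3.087, 0.58, -0.005]
force: [0.4, -0.1, -0.4]
opening: 0.052
gripper_force: 15.0
```

```bash
python3 g.py 640.2 272.3 27
```

```text
t 5.75 grasp [638.4 272.4  35.6] yaw 21.29 tilt 0.18 open 52.0 F [ 0.4 -0.1 -0.4]
shift now [1.6 0.8 8.6]
```

Request:
drive_tool(moves=[48, 0, 0, 3, 0, 0, 0, 48, 0, 0, 2, 0, 0, 0, 48, 0, 0, 2, 0, 0, 0, 48, 0, 0, 1, 0, 0, 0, 48, 0, 0, 0, 0, 0, 0, 48, 0, 0, 0, 0, 0, 0, 48, 0, 0, 0, 0, 0, 0])

```text
t: 6.45
tool_pos: [0.6403, 0.2724, 0.1969]
orientation: [-3.088, -0.579, -0.0]
force: [0.9, 0.2, -1.1]
opening: 0.0514
gripper_force: 15.0
```

```bash
python3 g.py 640.2 272.3 26.7
```

```text
t 6.45 grasp [640.3 272.4  29.6] yaw 21.24 tilt 0.01 open 51.4 F [ 0.9  0.2 -1.1]
shift now [-0.2  0.1  2.9]
```

Request:
drive_tool(moves=[48, 0, 0, 1, 0, 0, 0, 48, 0, 0, 1, 0, 0, 0, 48, 0, 0, 1, 0, 0, 0, 48, 0, 0, 0, 0, 0, 0, 54, 0, 0, 0, 0, 0, 0, 60, 0, 0, 0, 0, 0, 0, 70, 0, 0, 0, 0, 0, 0, 75, 0, 0, 0, 0, 0, 0])

```text
t: 7.25
tool_pos: [0.6402, 0.2724, 0.1937]
orientation: [-3.088, -0.579, 0.0]
force: [0.4, -0.1, 0.5]
opening: 0.0712
gripper_force: 0.0
```

Request:
drive_tool(moves=[75, 0, 0, -10, 0, 0, 0, 75, 0, 0, -20, 0, 0, 0, 75, 0, 0, -30, 0, 0, 0, 60, 0, 0, -30, 0, 0, 0, 50, 0, 0, 0, 0, 0, 8, 50, 0, 0, 0, 0, 0, 8, 50, 0, 0, 0, 0, 0, 8, 50, 0, 0, 0, 0, 0, 6])

```text
t: 8.05
tool_pos: [0.6403, 0.2725, 0.2848]
orientation: [-3.131, 0.248, -0.001]
force: [-0.6, 0.2, 0.1]
opening: 0.0503
gripper_force: 0.0
```

```bash
python3 g.py 464 140.7 60 -8.8
```

```text
t 8.05 grasp [640.5 272.5 117.5] yaw -9.07 tilt 0.05 open 50.3 F [-0.6  0.2  0.1]
shift now [-153.5  158.    57.3]
turn z -0.27 shift after [-154.3  157.3   57.3]
```

Request:
drive_tool(moves=[50, -19.8, 19.6, 0, 0, 0, 0, 50, -19.8, 19.6, 0, 0, 0, 0, 50, -19.8, 19.6, 0, 0, 0, 0, 50, -19.8, 19.6, 0, 0, 0, 0, 50, -19.8, 19.6, 0, 0, 0, 0, 50, -19.8, 19.6, 0, 0, 0, 0, 50, -19.8, 19.6, 0, 0, 0, 0, 50, -19.8, 19.6, 0, 0, 0, 0])

```text
t: 8.85
tool_pos: [0.459, 0.141, 0.2846]
orientation: [-3.132, 0.24, -0.002]
force: [0.0, -0.4, 1.0]
opening: 0.05
gripper_force: 0.0
```

Request:
drive_tool(moves=[50, 0, 0, 15, 0, 0, 0, 50, 0, 0, 20, 0, 0, 0, 50, 0, 0, 15, 0, 0, 0, 50, 0, 0, 7, 0, 0, 0, 50, 0, 0, 0, 0, 0, 0, 50, 0, 0, 0, 0, 0, 0, 50, 0, 0, 0, 0, 0, 0])

```text
t: 9.55
tool_pos: [0.4604, 0.1417, 0.2279]
orientation: [-3.132, 0.24, -0.003]
force: [0.3, 0.7, 0.6]
opening: 0.0498
gripper_force: 0.0
```

```bash
python3 g.py 459.7 141.4 22 -8.8; python3 -c "
from h import *
c=snap('top'); d=snap('scene'); cv2.imwrite('pics/t4.png',np.vstack([cv2.resize(c['color'][90:230,190:390,::-1],None,fx=2,fy=2),cv2.resize(d['color'][130:270,290:490,::-1],None,fx=2,fy=2)]))
import pickle; pickle.dump((d,c),open('c2.pkl','wb'))"
```

```text
t 9.55 grasp [460.7 141.7  60.6] yaw -8.75 tilt 0.1 open 49.8 F [0.3 0.7 0.6]
shift now [-1.   0.5 38.6]
turn z 0.05 shift after [-1.   0.5 38.6]
```

View pics/t4.png

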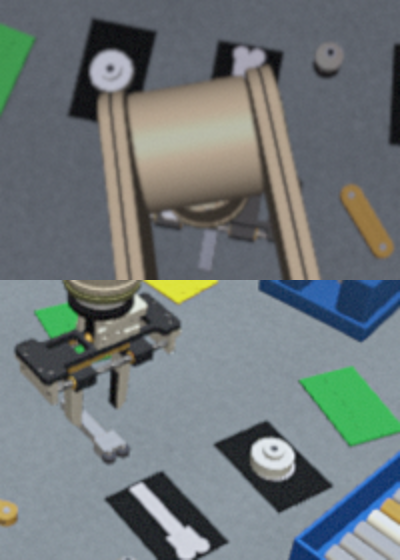

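The picture shows the blank lying on its silhouette and the open fingers straddling the knurl shank clear of the head. I'll descend and grip.

Request:
drive_tool(moves=[50, -1, 0.5, 10, 0, 0, 0, 50, 0, 0, 12, 0, 0, 0, 50, 0, 0, 8, 0, 0, 0, 50, 0, 0, 5, 0, 0, 0, 50, 0, 0, 3, 0, 0, 0, 50, 0, 0, 0, 0, 0, 0, 30, 0, 0, 0, 0, 0, 0, 22, 0, 0, 0, 0, 0, 0], grip_force=25)

```text
t: 10.45
tool_pos: [0.459, 0.1413, 0.1892]
orientation: [-3.132, 0.24, -0.001]
force: [-0.3, 0.3, 0.3]
opening: 0.0383
gripper_force: 0.0
```

Request:
drive_tool(moves=[14, 0, 0, 0, 0, 0, 0, 12, 0, 0, 0, 0, 0, 0, 12, 0, 0, 0, 0, 0, 0, 12, 0, 0, 0, 0, 0, 0])

```text
t: 10.85
tool_pos: [0.4589, 0.1413, 0.189]
orientation: [-3.132, 0.24, -0.001]
force: [0.6, 1.4, 2.0]
opening: 0.016
gripper_force: 25.0
```

```bash
python3 g.py 614.6 109.7 26 -9.5
```

```text
t 10.85 grasp [458.9 141.3  21.7] yaw -8.76 tilt 0.03 open 16.0 F [0.6 1.4 2. ]
shift now [158.6   7.5  -4.3]
turn z 0.74 shift after [158.7   5.5  -4.3]
```

Request:
drive_tool(moves=[12, 0, 0, -10, 0, 0, 0, 12, 0, 0, -15, 0, 0, 0.8, 12, 0, 0, -15, 0, 0, 0, 12, 0, 0, -10, 0, 0, 0, 12, 20, 0.7, 0, 0, 0, 0, 12, 20, 0.7, 0, 0, 0, 0, 12, 20, 0.7, 0, 0, 0, 0, 12, 20, 0.7, 0, 0, 0, 0])

```text
t: 11.65
tool_pos: [0.5377, 0.125, 0.2388]
orientation: [3.131, -0.261, -0.001]
force: [0.2, 0.6, -2.4]
opening: 0.0152
gripper_force: 25.0
```

Request:
drive_tool(moves=[12, 20, 0.7, 0, 0, 0, 0, 12, 20, 0.7, 0, 0, 0, 0, 12, 20, 0.7, 0, 0, 0, 0, 12, 23, 0.6, 0, 0, 0, 0, 12, 0, 0, 10, 0, 0, 0, 12, 0, 0, 15, 0, 0, 0, 12, 0, 0, 8, 0, 0, 0, 12, 0, 0, 3, 0, 0, 0])

```text
t: 12.45
tool_pos: [0.6167, 0.1089, 0.2]
orientation: [3.13, -0.261, -0.007]
force: [-0.3, 0.2, -2.2]
opening: 0.0154
gripper_force: 25.0
```

Request:
drive_tool(moves=[12, 0, 0, 2, 0, 0, 0, 12, 0, 0, 1, 0, 0, 0, 12, 0, 0, 0, 0, 0, 0, 12, 0, 0, 0, 0, 0, 0])

```text
t: 12.85
tool_pos: [0.6188, 0.1088, 0.2004]
orientation: [-3.131, 0.262, -0.002]
force: [0.5, -0.2, -2.4]
opening: 0.0159
gripper_force: 25.0
```

```bash
python3 g.py 618.8 109 25.8 -9.5
```

```text
t 12.85 grasp [619.  108.8  33.1] yaw -9.55 tilt 0.06 open 15.9 F [ 0.5 -0.2 -2.4]
shift now [-0.2 -0.2  7.3]
turn z -0.05 shift after [-0.2 -0.2  7.3]
```

Request:
drive_tool(moves=[12, 0, 0, 2, 0, 0, 0, 12, 0, 0, 2, 0, 0, 0, 12, 0, 0, 2, 0, 0, 0, 12, 0, 0, 0.8, 0, 0, 0, 12, 0, 0, 0, 0, 0, 0, 12, 0, 0, 0, 0, 0, 0])

```text
t: 13.45
tool_pos: [0.6186, 0.1087, 0.193]
orientation: [3.131, -0.262, -0.0]
force: [-2.3, -0.2, -0.0]
opening: 0.0157
gripper_force: 25.0
```

```bash
python3 g.py 618.8 109 25.8 -9.5; python3 -c "
from h import *
c=snap('top'); d=snap('scene'); cv2.imwrite('pics/t5.png',np.hstack([cv2.resize(c['color'][90:230,230:360,::-1],None,fx=3,fy=3),cv2.resize(d['color'][180:320,300:430,::-1],None,fx=3,fy=3)]))"
```

```text
t 13.45 grasp [618.6 108.7  25.7] yaw -9.56 tilt 0.0 open 15.7 F [-2.3 -0.2 -0. ]
shift now [ 0.2 -0.3 -0.1]
turn z -0.06 shift after [ 0.2 -0.3 -0.1]
```

View pics/t5.png

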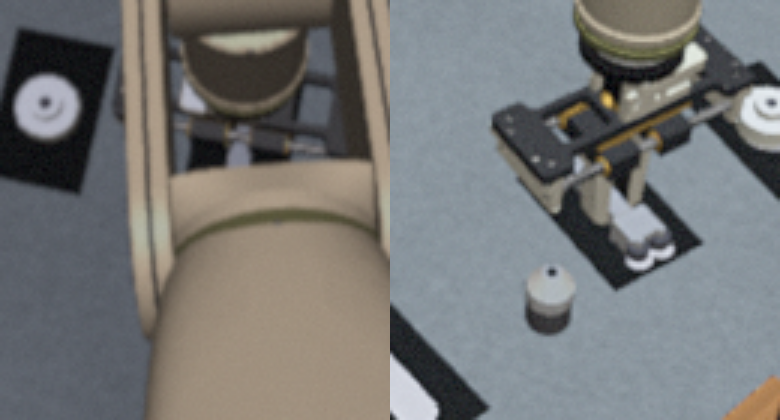

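The scene view shows the knurl on its pad, but white silhouette remains visible beyond the wheels at (650,258), so it may be a few mm short. I'll release and measure.

Request:
drive_tool(moves=[18, 0, 0, 0, 0, 0, 0, 24, 0, 0, 0, 0, 0, 0, 36, 0, 0, 0, 0, 0, 0, 50, 0, 0, 0, 0, 0, 0, 50, 0, 0, -15, 0, 0, 0, 50, 0, 0, -25, 0, 0, 0, 50, 0, 0, -30, 0, 0, 0, 50, 0, 0, -20, 0, 0, 0])

```text
t: 14.35
tool_pos: [0.6192, 0.1088, 0.2867]
orientation: [-3.13, 0.262, -0.005]
force: [0.6, 1.1, -0.0]
opening: 0.05
gripper_force: 0.0
```

Request:
drive_tool(moves=[50, -20, 20, 0, 0, 0, 0, 50, -20, 20, 0, 0, 0, 0, 50, -20, 20, 0, 0, 0, 0, 50, -20, 20, 0, 0, 0, 0, 50, -20, 20, 0, 0, 0, 0, 50, -20, 20, 0, 0, 0, 0, 50, -20, 20, 0, 0, 0, 0, 50, -20, 20, 0, 0, 0, 0])

```text
t: 15.15
tool_pos: [0.4335, -0.023, 0.2842]
orientation: [3.13, -0.261, 0.003]
force: [-0.5, -0.7, 1.3]
opening: 0.0501
gripper_force: 0.0
```

```bash
python3 g.py 457.8 -45.8 60 31; python3 -c "
from h import *
import pickle
c=snap('top'); d=snap('scene'); pickle.dump((d,c),open('c3.pkl','wb')); cv2.imwrite('pics/t6.png',np.hstack([cv2.resize(c['color'][90:230,230:360,::-1],None,fx=3,fy=3,interpolation=cv2.INTER_CUBIC),cv2.resize(d['color'][180:320,300:430,::-1],None,fx=3,fy=3)]))"
```

```text
t 15.15 grasp [433.7 -23.1 116.9] yaw -9.55 tilt 0.1 open 50.1 F [-0.5 -0.7  1.3]
shift now [27.4 18.4 56.9]
turn z -40.55 shift after [ 8.9 31.8 56.9]
```

View pics/t6.png

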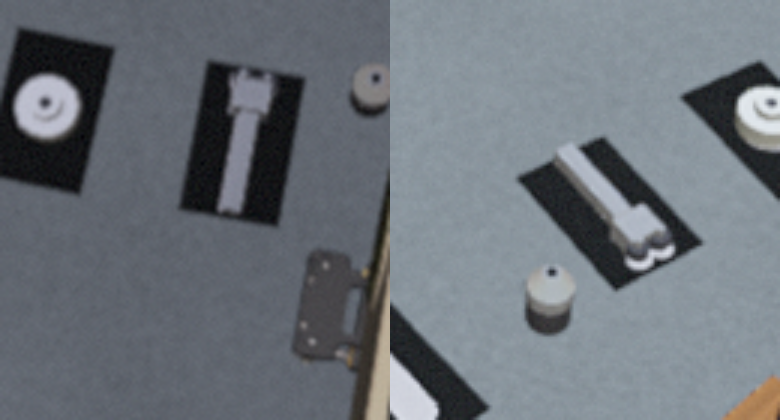

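The blank looks centred on its disc. For the knurl, the white beyond the wheels could simply be what shows under the raised wheels. I'll check the edge profiles.

```bash
cat > prof.py <<'E'
from m import *
def prof(c,o,yaw,ss,n,z):
    a=np.radians(yaw); P=np.array([[o[0]+s*np.cos(a)-n_*np.sin(a),o[1]+s*np.sin(a)+n_*np.cos(a),z] for s in ss for n_ in n])/1000
    uv=cv2.projectPoints(P,cv2.Rodrigues(c['R'])[0],c['t'],c['mtx'],c['dist_coeffs'])[0].reshape(1,-1,2).astype(np.float32)
    g=c['color'].max(2).astype(np.float32); v=cv2.remap(g,uv[...,0],uv[...,1],cv2.INTER_LINEAR).reshape(len(ss),len(n))
    return v.mean(1 if len(ss)>1 else 0).astype(int).tolist()
E
python3 - <<'E'
from prof import *
import pickle
a0,b0=pickle.load(open('c.pkl','rb')); a,b=pickle.load(open('c3.pkl','rb'))
o=(614.6,109.7); w=[-4,0,4]
t=list(range(-76,-50,2)); h=list(range(36,76,2)); n=list(range(-20,21,2))
print('tail sil z4',prof(b0,o,-9.5,t,w,4)); print('tail now z4',prof(b,o,-9.5,t,w,4)); print('tail now z20',prof(b,o,-9.5,t,w,20))
print('head sil z4',prof(b0,o,-9.5,h,[-9,9],4)); print('head now z26',prof(b,o,-9.5,h,[-9,9],26))
for s in (-50,-10,38): print('cross',s,prof(b0,o,-9.5,[s],n,4),prof(b,o,-9.5,[s],n,20 if s<30 else 26))
print('orig head z22',prof(b0,(454.7,142.2),-8.8,h,[-9,9],22)); print('orig tail z0',prof(b0,(454.7,142.2),-8.8,t,w,0))
m=b['color'].max(2)>110
ct=blob(b,m,(247,126),17); print(pca(fillpts(b,ct,.013)), rect(ray(b,ct.reshape(-1,2),np.full(len(ct),.013))))
E
```

```text
tail sil z4 [112, 112, 112, 111, 99, 79, 76, 112, 157, 182, 189, 189, 187]
tail now z4 [109, 108, 108, 105, 95, 74, 51, 52, 78, 110, 133, 144, 147]
tail now z20 [109, 107, 99, 81, 57, 50, 72, 104, 128, 143, 147, 147, 148]
head sil z4 [186, 187, 187, 187, 187, 186, 187, 188, 188, 187, 188, 181, 161, 127, 99, 101, 111, 116, 115, 115]
head now z26 [150, 150, 149, 150, 149, 139, 129, 122, 117, 104, 95, 97, 106, 111, 112, 111, 111, 111, 111, 112]
cross -50 [20, 20, 23, 29, 58, 104, 155, 179, 186, 188, 188, 187, 185, 175, 147, 98, 45, 24, 20, 18, 15] [21, 20, 19, 27, 57, 100, 139, 145, 146, 147, 148, 149, 149, 141, 108, 62, 25, 21, 21, 22, 22]
cross -10 [20, 23, 26, 28, 56, 102, 152, 182, 187, 188, 188, 189, 186, 176, 145, 93, 43, 23, 20, 19, 20] [21, 22, 23, 27, 57, 99, 138, 148, 149, 149, 150, 151, 150, 139, 104, 62, 27, 23, 19, 18, 20]
cross 38 [34, 77, 128, 165, 184, 186, 186, 186, 186, 187, 188, 187, 187, 188, 189, 188, 185, 170, 137, 78, 37] [57, 85, 119, 147, 152, 150, 149, 149, 148, 145, 148, 150, 150, 149, 150, 150, 144, 132, 110, 67, 34]
orig head z22 [153, 154, 156, 156, 154, 148, 141, 135, 128, 110, 92, 93, 102, 110, 112, 112, 111, 111, 113, 113]
orig tail z0 [111, 113, 112, 111, 112, 111, 111, 112, 124, 140, 148, 151, 151]
(array([640.2, 272.3]), np.float64(-31.5), [[-26.7, -26.4], [27.0, 26.3]]) (array([640.2, 271.5]), array([52.4, 51.3]), -89.1)
```

The blank is within 1 mm. The knurl is about 2 mm short along x and within 1 mm across, which is within the calibration error, so I'll leave it. Next is the gauge.

Request:
drive_tool(moves=[50, 0, 0, 0, 0, 0, -8.1, 50, 0, 0, 0, 0, 0, -8.1, 50, 0, 0, 0, 0, 0, -8.1, 50, 0, 0, 0, 0, 0, -8.1, 50, 0, 0, 0, 0, 0, -8.1, 50, 0, 0, 10, 0, 0, 0, 50, 0, 0, 10, 0, 0, 0, 50, 0, 0, 0, 0, 0, 0])

```text
t: 16.05
tool_pos: [0.4335, -0.0222, 0.261]
orientation: [-3.028, -0.833, 0.004]
force: [0.5, -0.1, -0.5]
opening: 0.0499
gripper_force: 0.0
```

```bash
python3 g.py 457.8 -45.8 22 31
```

```text
t 16.05 grasp [433.  -22.1  93.7] yaw 30.76 tilt 0.17 open 49.9 F [ 0.5 -0.1 -0.5]
shift now [ 9.4 33.2 71.6]
turn z -0.24 shift after [ 9.2 33.2 71.6]
```

Request:
drive_tool(moves=[50, 3, 11, 0, 0, 0, 0, 50, 3, 11, 0, 0, 0, 0, 50, 3, 11, 10, 0, 0, 0, 50, 0, 0, 15, 0, 0, 0, 50, 0, 0, 15, 0, 0, 0, 50, 0, 0, 10, 0, 0, 0, 50, 0, 0, 0, 0, 0, 0, 50, 0, 0, 0, 0, 0, 0])

```text
t: 16.85
tool_pos: [0.4593, -0.0465, 0.2132]
orientation: [3.028, 0.837, 0.0]
force: [0.6, -0.5, -0.5]
opening: 0.0505
gripper_force: 0.0
```

```bash
python3 g.py 457.8 -45.8 22 31
```

```text
t 16.85 grasp [459.3 -46.5  45.9] yaw 30.92 tilt 0.0 open 50.5 F [ 0.6 -0.5 -0.5]
shift now [-0.9 -1.3 23.9]
turn z -0.08 shift after [-0.9 -1.3 23.9]
```

Request:
drive_tool(moves=[50, -0.9, -1.3, 8, 0, 0, 0, 50, 0, 0, 8, 0, 0, 0, 50, 0, 0, 5, 0, 0, 0, 50, 0, 0, 3, 0, 0, 0, 50, 0, 0, 0, 0, 0, 0, 40, 0, 0, 0, 0, 0, 0, 32, 0, 0, 0, 0, 0, 0, 28, 0, 0, 0, 0, 0, 0], grip_force=20)

```text
t: 17.65
tool_pos: [0.4577, -0.0456, 0.1892]
orientation: [3.027, 0.838, 0.001]
force: [-0.3, -0.7, 0.0]
opening: 0.0308
gripper_force: 0.0
```

Request:
drive_tool(moves=[24, 0, 0, 0, 0, 0, 0, 22, 0, 0, 0, 0, 0, 0, 22, 0, 0, 0, 0, 0, 0, 22, 0, 0, 0, 0, 0, 0])

```text
t: 18.05
tool_pos: [0.4576, -0.0455, 0.1892]
orientation: [3.028, 0.838, 0.0]
force: [-1.2, 0.1, 2.8]
opening: 0.0258
gripper_force: 20.0
```

```bash
python3 g.py 617.3 -120 26 -3.1
```

```text
t 18.05 grasp [457.7 -45.5  21.9] yaw 30.94 tilt 0.02 open 25.8 F [-1.2  0.1  2.8]
shift now [ 98.6 146.   -4.1]
turn z 34.04 shift after [163.4  65.7  -4.1]
```

Request:
drive_tool(moves=[22, 0, 0, -10, 0, 0, 0, 22, 0, 0, -15, 0, 0, 0, 22, 0, 0, -20, 0, 0, 0, 22, 0, 0, -15, 0, 0, 0, 22, 0, 0, 0, 0, 0, 8.5, 22, 0, 0, 0, 0, 0, 8.5, 22, 0, 0, 0, 0, 0, 8.5, 22, 0, 0, 0, 0, 0, 8.5])

```text
t: 18.85
tool_pos: [0.4574, -0.0455, 0.2494]
orientation: [3.14, -0.093, -0.0]
force: [-0.1, -0.6, -2.0]
opening: 0.0257
gripper_force: 20.0
```

Request:
drive_tool(moves=[22, 20.4, 8.2, 0, 0, 0, 0, 22, 20.4, 8.2, 0, 0, 0, 0, 22, 20.4, 8.2, 0, 0, 0, 0, 22, 20.4, 8.2, 0, 0, 0, 0, 22, 20.4, 8.2, 0, 0, 0, 0, 22, 20.4, 8.2, 0, 0, 0, 0, 22, 20.4, 8.2, 0, 0, 0, 0, 22, 20.4, 8.2, 0, 0, 0, 0])

```text
t: 19.65
tool_pos: [0.6176, -0.1201, 0.2491]
orientation: [-3.14, 0.084, 0.001]
force: [0.5, -0.2, -1.4]
opening: 0.0254
gripper_force: 20.0
```

Request:
drive_tool(moves=[22, 0, 0, 10, 0, 0, 0, 22, 0, 0, 15, 0, 0, 0, 22, 0, 0, 15, 0, 0, 0, 22, 0, 0, 8, 0, 0, 0, 22, 0, 0, 0, 0, 0, 0, 22, 0, 0, 0, 0, 0, 0, 22, 0, 0, 0, 0, 0, 0])

```text
t: 20.35
tool_pos: [0.6172, -0.1197, 0.2018]
orientation: [3.14, -0.084, 0.002]
force: [0.6, -0.4, -1.2]
opening: 0.0254
gripper_force: 20.0
```

```bash
python3 g.py 617.3 -120 26 -3.1
```

```text
t 20.35 grasp [ 617.4 -119.8   34.5] yaw -3.05 tilt 0.07 open 25.4 F [ 0.6 -0.4 -1.2]
shift now [-0.1  0.2  8.5]
turn z 0.05 shift after [-0.1  0.2  8.5]
```

Request:
drive_tool(moves=[22, 0, 0, 3, 0, 0, 0, 22, 0, 0, 2, 0, 0, 0, 22, 0, 0, 2, 0, 0, 0, 22, 0, 0, 1.2, 0, 0, 0, 22, 0, 0, 0, 0, 0, 0, 22, 0, 0, 0, 0, 0, 0])

```text
t: 20.95
tool_pos: [0.617, -0.1197, 0.1932]
orientation: [3.14, -0.084, 0.0]
force: [-4.1, 0.7, 5.2]
opening: 0.0256
gripper_force: 20.0
```

Request:
drive_tool(moves=[28, 0, 0, 0, 0, 0, 0, 34, 0, 0, 0, 0, 0, 0, 44, 0, 0, 0, 0, 0, 0, 50, 0, 0, 0, 0, 0, 0, 50, 0, 0, -15, 0, 0, 0, 50, 0, 0, -25, 0, 0, 0, 50, 0, 0, -30, 0, 0, 0, 50, 0, 0, -20, 0, 0, 0])

```text
t: 21.75
tool_pos: [0.6175, -0.1199, 0.2864]
orientation: [3.14, -0.084, 0.005]
force: [0.8, 0.2, -0.4]
opening: 0.05
gripper_force: 0.0
```

```bash
python3 g.py 441 -260.6 60 -14.8
```

```text
t 21.75 grasp [ 618.1 -120.   119.1] yaw -3.05 tilt 0.19 open 50.0 F [ 0.8  0.2 -0.4]
shift now [-169.5  149.8   58.7]
turn z 11.75 shift after [-135.5  181.1   58.7]
```

Request:
drive_tool(moves=[50, 0, 0, 0, 0, 0, 5.9, 55, 0, 0, 0, 0, 0, 5.8, 55, -22.3, 30.2, 0, 0, 0, 0, 55, -22.3, 30.2, 0, 0, 0, 0, 55, -22.3, 30.2, 0, 0, 0, 0, 55, -22.3, 30.2, 0, 0, 0, 0, 55, -22.3, 30.2, 0, 0, 0, 0, 55, -22.3, 30.2, 0, 0, 0, 0])

```text
t: 22.55
tool_pos: [0.4403, -0.2617, 0.2841]
orientation: [3.115, -0.403, 0.002]
force: [-0.7, -0.7, 0.0]
opening: 0.055
gripper_force: 0.0
```

Request:
drive_tool(moves=[55, 0, 0, 15, 0, 0, 0, 55, 0, 0, 20, 0, 0, 0, 55, 0, 0, 15, 0, 0, 0, 55, 0, 0, 5, 0, 0, 0, 55, 0, 0, 0, 0, 0, 0, 55, 0, 0, 0, 0, 0, 0])

```text
t: 23.15
tool_pos: [0.442, -0.2608, 0.2283]
orientation: [3.116, -0.402, 0.001]
force: [0.7, -0.7, -0.1]
opening: 0.0551
gripper_force: 0.0
```

```bash
python3 g.py 442.5 -261 22 -14.8; python3 -c "
from h import *
import pickle
c=snap('top'); d=snap('scene'); pickle.dump((d,c),open('c4.pkl','wb')); cv2.imwrite('pics/t7.png',np.hstack([cv2.resize(c['color'][90:230,370:500,::-1],None,fx=3,fy=3,interpolation=cv2.INTER_CUBIC),cv2.resize(d['color'][220:360,160:290,::-1],None,fx=3,fy=3)]))"
```

```text
t 23.15 grasp [ 442.  -260.8   61. ] yaw -14.71 tilt 0.03 open 55.1 F [ 0.7 -0.7 -0.1]
shift now [ 0.5  0.1 39. ]
turn z 0.09 shift after [ 0.5  0.1 39. ]
```

View pics/t7.png

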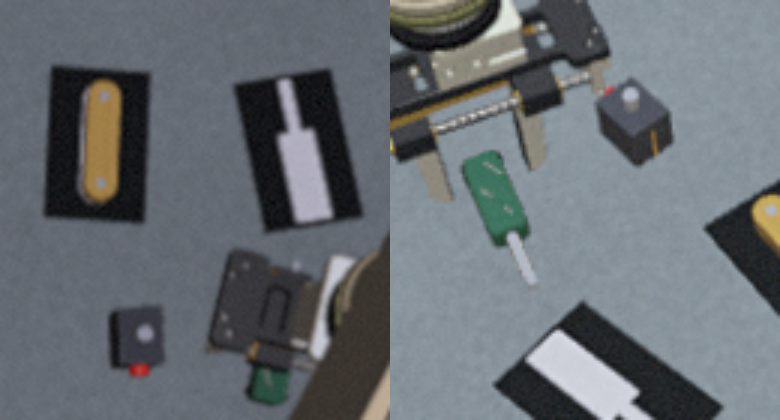

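The gauge lies on its silhouette. The fingers straddle the torque grip at scene crop px (495,190), and the magbase is clear.

Request:
drive_tool(moves=[55, 0.5, 0, 10, 0, 0, 0, 55, 0, 0, 12, 0, 0, 0, 55, 0, 0, 8, 0, 0, 0, 55, 0, 0, 5, 0, 0, 0, 55, 0, 0, 4, 0, 0, 0, 55, 0, 0, 0, 0, 0, 0, 40, 0, 0, 0, 0, 0, 0, 32, 0, 0, 0, 0, 0, 0], grip_force=25)

```text
t: 24.05
tool_pos: [0.4421, -0.2612, 0.1892]
orientation: [3.115, -0.403, 0.001]
force: [-0.1, -0.6, 0.7]
opening: 0.0432
gripper_force: 0.0
```

Request:
drive_tool(moves=[28, 0, 0, 0, 0, 0, 0, 24, 0, 0, 0, 0, 0, 0, 24, 0, 0, 0, 0, 0, 0, 24, 0, 0, 0, 0, 0, 0])

```text
t: 24.45
tool_pos: [0.4421, -0.2611, 0.1891]
orientation: [3.115, -0.403, 0.001]
force: [-0.0, 1.2, 3.6]
opening: 0.0278
gripper_force: 25.0
```

```bash
python3 g.py 615.3 -289 26 10.6
python3 - <<'E'
from prof import *
import pickle
a0,b0=pickle.load(open('c.pkl','rb')); a,b=pickle.load(open('c4.pkl','rb'))
# gauge placed: yellow mask
for bb,p,z in ((b0,(373,200),.007),(b,(403,138),.011)):
    hsv=cv2.cvtColor(bb['color'],cv2.COLOR_RGB2HSV); m=(hsv[...,1]>80)&(hsv[...,0]<35)
    ct=blob(bb,m,p,34); print('gauge',pca(fillpts(bb,ct,z)))
t=list(range(-78,-44,2)); o=(458,-265.1)
print('torque tail z0',prof(b0,o,-14.8,t,[-5,0,5],0)); print('z24',prof(b0,o,-14.8,t,[-5,0,5],24))
print('grip end z24',prof(b0,o,-14.8,list(range(0,30,2)),[-8,8],24)); print('shaft end z12',prof(b0,o,-14.8,list(range(44,76,2)),[0],12))
E
```

```text
t 24.45 grasp [ 442.1 -261.1   21.8] yaw -14.76 tilt 0.03 open 27.8 F [-0.   1.2  3.6]
shift now [174.6 -17.1  -4.1]
turn z -25.36 shift after [165.1  59.3  -4.1]
gauge (array([457.3, -45.7]), np.float64(30.9), [[-49.8, -13.4], [50.0, 13.4]])
gauge (array([ 618.4, -123.4]), np.float64(-3.2), [[-53.1, -14.9], [54.9, 14.5]])
torque tail z0 [114, 114, 113, 114, 113, 113, 114, 113, 113, 107, 91, 67, 57, 64, 70, 71, 71]
z24 [113, 112, 112, 112, 111, 111, 112, 109, 96, 76, 63, 71, 76, 77, 76, 77, 79]
grip end z24 [78, 80, 78, 79, 80, 80, 82, 89, 103, 111, 115, 114, 113, 111, 112]
shaft end z12 [152, 151, 150, 148, 148, 147, 146, 148, 146, 137, 126, 118, 114, 111, 110, 110]
```

```bash
python3 g.py 597.3 -292.4 26 10.6
python3 - <<'E'
from prof import *
import pickle
a0,b0=pickle.load(open('c.pkl','rb')); a,b=pickle.load(open('c4.pkl','rb'))
n=list(range(-24,25,2)); o=(617.3,-120)
print(n)
for s in (-35,0,35): print(s,'sil',prof(b0,o,-3.1,[s],n,4),'\n  now z4',prof(b,o,-3.1,[s],n,4),'\n  now z18',prof(b,o,-3.1,[s],n,18))
t=list(range(-68,-40,2)); h=list(range(40,68,2))
print('tail sil/now4',prof(b0,o,-3.1,t,[-1,1],4),prof(b,o,-3.1,t,[-1,1],4)); print('head sil/now18',prof(b0,o,-3.1,h,[-1,1],4),prof(b,o,-3.1,h,[-1,1],18))
o=(615.3,-289)
print('torque pad',prof(b0,o,10.6,t,[-2,2],4),prof(b0,o,10.6,h,[0],4),prof(b0,o,10.6,[-30],n,4))
c=b; x=[]
cv2.imwrite('pics/t8.png',np.hstack([cv2.resize(b['color'][105:170,380:430,::-1],None,fx=8,fy=8,interpolation=cv2.INTER_CUBIC),cv2.resize(a['color'][265:345,255:340,::-1],None,fx=4.7,fy=6.5,interpolation=cv2.INTER_CUBIC)]))
E
```

```text
t 24.45 grasp [ 442.1 -261.1   21.8] yaw -14.76 tilt 0.03 open 27.8 F [-0.   1.2  3.6]
shift now [158.   -9.3  -4.1]
turn z -25.36 shift after [146.8  59.3  -4.1]
[-24, -22, -20, -18, -16, -14, -12, -10, -8, -6, -4, -2, 0, 2, 4, 6, 8, 10, 12, 14, 16, 18, 20, 22, 24]
-35 sil [25, 22, 20, 34, 73, 133, 167, 184, 189, 190, 188, 188, 188, 187, 186, 187, 188, 182, 164, 120, 65, 34, 20, 16, 19] 
  now z4 [23, 21, 39, 81, 132, 153, 158, 156, 150, 143, 149, 149, 152, 156, 158, 156, 138, 114, 95, 90, 61, 34, 23, 23, 23] 
  now z18 [23, 23, 23, 23, 65, 117, 153, 163, 158, 154, 147, 146, 147, 149, 156, 158, 156, 147, 127, 106, 95, 71, 42, 24, 21]
0 sil [25, 28, 22, 31, 68, 121, 173, 184, 188, 188, 187, 188, 186, 186, 186, 186, 186, 184, 166, 122, 67, 27, 16, 19, 23] 
  now z4 [21, 24, 41, 83, 125, 152, 160, 157, 157, 157, 158, 161, 160, 159, 158, 156, 148, 117, 119, 105, 66, 24, 20, 20, 22] 
  now z18 [23, 23, 22, 31, 58, 105, 141, 156, 160, 158, 154, 157, 159, 160, 159, 159, 159, 151, 126, 110, 115, 79, 37, 21, 21]
35 sil [22, 21, 22, 29, 80, 144, 179, 190, 188, 188, 187, 187, 188, 189, 189, 189, 189, 187, 176, 123, 70, 34, 22, 17, 21] 
  now z4 [23, 23, 38, 83, 136, 157, 162, 159, 155, 155, 157, 158, 159, 156, 158, 155, 141, 123, 112, 83, 55, 32, 20, 24, 21] 
  now z18 [22, 22, 19, 21, 60, 108, 149, 161, 161, 154, 148, 145, 149, 145, 152, 157, 156, 148, 125, 121, 100, 64, 31, 24, 21]
tail sil/now4 [100, 80, 52, 29, 16, 17, 24, 47, 87, 140, 171, 184, 187, 186] [101, 80, 55, 33, 21, 23, 25, 32, 45, 67, 94, 121, 144, 157]
head sil/now18 [188, 187, 188, 186, 180, 147, 102, 58, 27, 22, 25, 38, 61, 93] [148, 154, 159, 156, 132, 97, 59, 28, 30, 49, 76, 102, 115, 118]
torque pad [103, 86, 72, 97, 139, 174, 186, 188, 187, 186, 187, 187, 186, 186] [188, 186, 184, 184, 185, 188, 187, 187, 185, 180, 161, 117, 85, 90] [22, 19, 30, 59, 110, 153, 178, 188, 188, 186, 187, 188, 186, 186, 186, 185, 185, 185, 180, 153, 108, 58, 25, 22, 22]
```

View pics/t8.png

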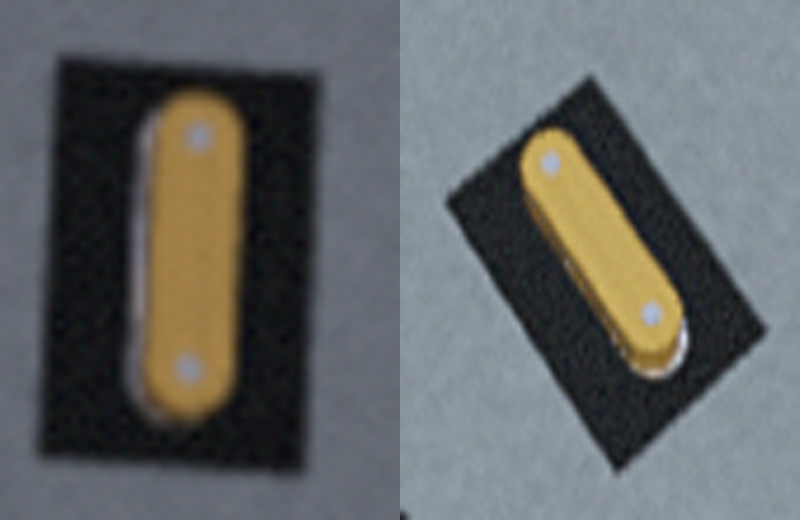

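The gauge is within about 1 mm, and the torque pad frame checks out. I'll lift and carry the torque handle.

Request:
drive_tool(moves=[24, 0, 0, -10, 0, 0, 0, 24, 0, 0, -15, 0, 0, 0, 24, 0, 0, -20, 0, 0, 0, 24, 0, 0, -5, 0, 0, 0, 24, 0, 0, 0, 0, 0, -8.5, 24, 0, 0, 0, 0, 0, -8.5, 24, 0, 0, 0, 0, 0, -8.4, 24, 24.5, 9.9, 0, 0, 0, 0])

```text
t: 25.25
tool_pos: [0.4661, -0.2657, 0.238]
orientation: [-3.126, -0.299, 0.004]
force: [0.2, -0.6, -1.8]
opening: 0.0276
gripper_force: 25.0
```

Request:
drive_tool(moves=[24, 24.5, 9.9, 0, 0, 0, 0, 24, 24.5, 9.9, 0, 0, 0, 0, 24, 24.5, 9.9, 0, 0, 0, 0, 24, 24.5, 9.9, 0, 0, 0, 0, 24, 24.5, 9.9, 0, 0, 0, 0, 24, 0, 0, 15, 0, 0, 0, 24, 0, 0, 15, 0, 0, 0, 24, 0, 0, 8, 0, 0, 0])

```text
t: 26.05
tool_pos: [0.5955, -0.2915, 0.1974]
orientation: [-3.125, -0.291, 0.006]
force: [-1.3, -0.3, -2.2]
opening: 0.0279
gripper_force: 25.0
```

Request:
drive_tool(moves=[24, 0, 0, 0, 0, 0, 0, 24, 0, 0, 0, 0, 0, 0, 24, 0, 0, 0, 0, 0, 0])

```text
t: 26.35
tool_pos: [0.5973, -0.2925, 0.2016]
orientation: [3.127, 0.291, 0.001]
force: [-1.1, -0.2, -1.6]
opening: 0.0281
gripper_force: 25.0
```

```bash
python3 g.py 597.9 -292.3 26 10.6
```

```text
t 26.35 grasp [ 597.4 -292.6   34.3] yaw 10.63 tilt 0.06 open 28.1 F [-1.1 -0.2 -1.6]
shift now [ 0.5 -0.2  8.3]
turn z 0.03 shift after [ 0.5 -0.2  8.3]
```

Request:
drive_tool(moves=[24, 0.5, 0, 3, 0, 0, 0, 24, 0, 0, 2, 0, 0, 0, 24, 0, 0, 2, 0, 0, 0, 24, 0, 0, 1, 0, 0, 0, 24, 0, 0, 0, 0, 0, 0, 24, 0, 0, 0, 0, 0, 0])

```text
t: 26.95
tool_pos: [0.5979, -0.2922, 0.1931]
orientation: [3.128, 0.292, 0.0]
force: [-1.9, 1.0, 3.6]
opening: 0.0277
gripper_force: 25.0
```

Request:
drive_tool(moves=[30, 0, 0, 0, 0, 0, 0, 36, 0, 0, 0, 0, 0, 0, 46, 0, 0, 0, 0, 0, 0, 55, 0, 0, 0, 0, 0, 0, 55, 0, 0, -15, 0, 0, 0, 55, 0, 0, -25, 0, 0, 0, 55, 0, 0, -30, 0, 0, 0, 55, 0, 0, -30, 0, 0, 0])

```text
t: 27.75
tool_pos: [0.5978, -0.2921, 0.2948]
orientation: [3.128, 0.291, 0.0]
force: [0.4, -0.1, -0.0]
opening: 0.0552
gripper_force: 0.0
```

Request:
drive_tool(moves=[55, -30, 20, -10, 0, 0, 0, 55, -30, 20, -10, 0, 0, 0, 55, -30, 20, -10, 0, 0, 0, 55, -30, 20, -10, 0, 0, 0, 55, -30, 20, 0, 0, 0, 0, 55, -30, 20, 0, 0, 0, 0, 55, -30, 20, 0, 0, 0, 0, 55, 0, 0, 0, 0, 0, 0])

```text
t: 28.55
tool_pos: [0.4143, -0.4714, 0.3343]
orientation: [3.126, 0.285, -0.001]
force: [0.2, 0.3, -0.4]
opening: 0.055
gripper_force: 0.0
```

```bash
python3 g.py 400 -400 150; python3 - <<'E'
from prof import *
c=snap('top'); d=snap('scene')
A=cv2.resize(c['color'][90:230,195:500,::-1],None,fx=2.6,fy=2.1,interpolation=cv2.INTER_CUBIC); B=cv2.resize(d['color'][180:390,170:475,::-1],None,fx=2.6,fy=1.4)
cv2.imwrite('pics/t9.png',np.vstack([A,B]))
o=(615.8,-289); t=list(range(-68,-40,2)); h=list(range(40,70,2)); n=list(range(-24,25,2))
print('tail z4/z28',prof(c,o,10.6,t,[-5,5],4),prof(c,o,10.6,t,[-5,5],28)); print('shaft end z16',prof(c,o,10.6,h,[0],16)); print('grip end z28',prof(c,o,10.6,list(range(4,26,2)),[-9,9],28))
print('cross z28',prof(c,o,10.6,[-30],n,28),prof(c,o,10.6,[-5],n,28))
E
```

```text
t 28.55 grasp [ 414.2 -471.8  167. ] yaw 10.41 tilt 0.13 open 55.0 F [ 0.2  0.3 -0.4]
shift now [ -1.  -73.3  16.8]
tail z4/z28 [102, 81, 66, 68, 73, 66, 58, 56, 56, 56, 57, 59, 62, 68] [66, 65, 67, 66, 65, 73, 76, 76, 76, 77, 78, 81, 84, 85]
shaft end z16 [145, 144, 145, 147, 146, 143, 139, 137, 134, 124, 102, 103, 109, 114, 115]
grip end z28 [77, 77, 76, 79, 82, 87, 88, 89, 88, 86, 86]
cross z28 [23, 19, 22, 24, 29, 41, 58, 73, 79, 77, 75, 77, 77, 76, 76, 76, 78, 75, 68, 57, 43, 63, 105, 134, 130] [19, 22, 25, 21, 28, 41, 60, 75, 77, 77, 77, 79, 82, 84, 83, 80, 77, 77, 70, 58, 47, 59, 103, 130, 126]
```

View pics/t9.png

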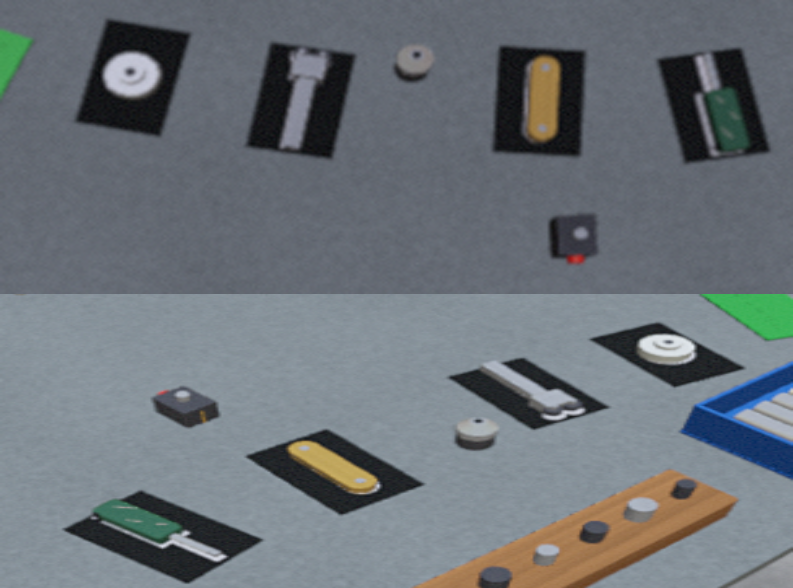

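All four items lie on their silhouettes, pointing the right way, and the torque handle is centred to about 1 mm. The magbase and chuck haven't moved, so I'm handing in.

```bash
python3 -c "
from plant import robot
print(robot.close_job())"
```

```text
the job is handed in; nothing more can be done
None
```

The job is handed in: the blank, knurling tool, gauge case and torque handle each lie flat on their silhouettes, pointing the right way. They measure within about 1 mm, except the knurling tool, about 2 mm short along its length. The magnetic base and drill chuck were not touched, and it took about 29 s.

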